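Hold the wide salt bin open by its press lever

TASK

Hold the wide salt bin open for me so that I can refill it: with the fingertips, press the wooden pad at the long end of its lever slowly all the way down, until the heavy marble lid stands fully open, and finish while still holding the lever down there. Do not touch the lid itself, keep the narrow bin shut, and leave the bowls, jar, mortar, shakers and scoop standing where they are.

Things in the scene. Friction and masses are not known exactly. Their poses are not given: they have to be found in the camera images.
- wide_bin: The wide salt bin: wooden box, 160 mm deep (x), 210 wide (y), 130 high, fixed. Origin: centre of its underside; front along its own -x, towards the robot. White marble lid with a dark steel edge band (180 x 232 x 12 mm, 0.7 to 1 kg, top at 143 mm), pivoted at the rear. Along its right-hand wall (own -y) runs a steel lever that sticks out at the front and ends in a wooden press pad.
- wide_lever (a joint): Lever of the wide bin, rad: 0 = at rest, long end up; grows as the pad is pressed down; solid stop at 0.593. Pivot 18 mm behind the bin's centre, 112 mm above the ledge; the long end runs 215 mm forward from it to the pad, whose upper face lies 19.5 mm above that line; the short end (40 mm) lifts the lid. 3 to 7 N down on the pad move it, 1 to 4 N hold it down; let go, it comes back up and the lid shuts.
- wide_lid (a joint): Marble lid of the wide bin, rad: 0 = shut, 0.985 = fully open (its front edge some 270 mm above the ledge), front edge rising. Linked to the lever, it moves only with it, at 1.66 times the lever's angle.
- wide_pad (a point): Centre of the upper face of the wooden press pad (54 mm along the lever, 46 across, 14 thick). At rest 197 mm high, 181 mm in front of the bin's centre and 118 mm to its right (own -x, -y), free above and below, sloping 18 degrees down towards the bin. Pressed, it swings down about 126 mm on an arc about the pivot and then slopes 16 degrees down towards the robot. Its axes turn with the lever.
- narrow_bin: The narrow salt bin, to be left shut: the same make, 160 x 130 x 130 mm, fixed. Origin and axes as for the wide bin. The two bins may stand either way round.
- narrow_lid (a joint): Lid of the narrow bin, rad: 0 = shut, 0.985 = fully open; linked to its own lever.
- narrow_pad (a point): Centre of the upper face of the narrow bin's press pad (same size and height as the other), 181 mm in front of that bin's centre and 78 mm to its right.
- bowls: Loose stack of three blue-glazed bowls, 136 mm across, 100 mm high. Origin at the centre of the underside.
- jar: Loose closed cobalt glass jar with a knobbed lid, 92 mm across, 139 mm high. Origin at the centre of the underside.
- mortar: Loose wooden mortar, 100 mm across, 90 mm high, its pestle leaning in it and rising to about 137 mm. Origin at the centre of the underside.
- shaker_a: Loose empty clear acrylic shaker with a flip-top lid, 52 mm across, 91 mm high, in front of the wide bin. Origin at the centre of the underside.
- shaker_b: Second shaker, the same, in front of the narrow bin.
- scoop: Loose small steel measuring scoop: cup 44 mm across and 26 mm high with a flat handle reaching 104 mm from the cup's centre along its own -x. Origin at the centre of the cup's underside.

How it is judged (in metres and radians):
At the end, for the whole second after the job is handed in: The wide bin's lever is within 0.06 rad of its lower stop (beyond 0.53 rad), its lid is open beyond 0.87 rad, the fingers are pressing on the lever (more than 0.4 N), the narrow bin's lid is shut (below 0.1 rad) (value of joint wide_lever above 0.53 rad and value of joint wide_lid above 0.87 rad and contact force between the fingers and wide_lever above 0.4 N and value of joint narrow_lid below 0.1 rad); the arm keeps its last pose, push and grip.
It fails at once if the wide bin's lid is flung open or let fall (faster than 2 rad/s) (velocity of joint wide_lid above 2 rad/s or velocity of joint wide_lid below -2 rad/s).
It fails at once if the robot touches the wide bin's lid (contact force between any of the fingers, the arm and wide_lid above 1 N).
It fails at once if the narrow bin is opened (value of joint narrow_lid above 0.15 rad).
It fails at once if a bowl stack, jar, mortar, shaker or scoop is shifted or lifted by more than 20 mm (distance of any of bowls, jar, mortar, shaker_a, shaker_b, scoop from where it was at the start of the episode above 0.02 m).
It also fails if it takes over 32 s, if anything falls off the work surface, if the arm or the gripper's body presses on something with over 40 N, if the wrist force passes 120 N, or if a joint passes its speed limit or range.

ROBOT

A 6-joint arm with a two-finger parallel gripper is mounted at the origin on the work surface. World frame = base frame: x ahead of the robot, y to its left, z up, the work surface at z = 0. Lengths are in m, angles in degrees, forces in N, time in s.
With the tool pointing down it reaches from about 0.25 to 0.725 m from the base axis. Payload 9.7 kg.
Tool frame: the origin (TCP) lies midway between the tips of the shut fingers; the grasp point (between the pads) lies 19 mm behind it (bot.pinch_z is the distance from the TCP to the grasp point, in m); z points along the fingers, y is the line along which they close (so a half turn about z gives the same grasp; the last joint's range is limited). The gripper opens to 85 mm and grips with 20 to 120 N. Pads are 22 mm wide; open, the fingers measure 114 mm over their backs; the gripper's body (76 mm by 85 mm) begins 54 mm behind the grasp point. The pads swing forward as they close: fully open they stand 13 mm farther back than shut.
Start: joints at [69.557, 4.979, 10.078, 95.1, 0, 90], TCP at [0.192, 0.515, 0.231] pointing down, gripper open.
Joint ranges: [-179.16, 179.16], [-48.56, 103.87], [-65.8, 70.77], [-126.05, 130.52], [-82.76, 87.17], [-180, 180]. Speed limits (degrees/s): [127.2, 127.2, 147.25, 180, 180, 180].

INTERFACE

Orientations are given as [roll, pitch, yaw] about the fixed x, y, z axes, in that order (R = Rz(yaw) Ry(pitch) Rx(roll)).
In Python, from workcell import sensors, camera, camera_params, ticket, bot gives the robot as it stands.
- The arm moves only by the shell command python3 -m jog 'ROWS' [FORCE]. ROWS is JSON, a list that holds one entry, the list of rows, each a list of 5 numbers: the shift along the world's x, y, z in units of 50 mm (1.0 is 50 mm), then the turn about the world's z in units of 5 degrees (1.0 is 5 degrees), then the opening, from 0 (shut) to 1 (fully open). In form: [[[tx, ty, tz, yaw, grip], ...]]. A call has 1 to 8 rows; each row shifts and turns the commanded pose from where the row before left it; what a row does not reach is not made up. A row lasts 1/10 s, in which the tool goes at most 50 mm and 8.59 degrees, less where a joint would pass 70% of its speed; a pose out of reach is approached as far as the arm can. A call is refused whole if a number of a shift passes 1 or a number of a turn 1, either way. A call with a gripper value outside its range is refused whole. The fingers move at their own pace and stop on an object; FORCE is the grip in N (left out, the last holds). Time passes only in rows, so rows that do not move let the fingers close. It gives the time, the measured TCP pose, the force, the opening and the grip force at its end, in the units of the state.
- sensors.get_obs(): the state, without advancing time (a new reading comes with each control period).
- camera(name): name is "side" or "top"; returns the picture (480x640x3 uint8, blue, green, red); there is no depth.
- camera_params(name): a dict with "fx", "fy", "cx", "cy" (pixels), "k1" (the pictures are not rectified: a ray, as slopes to the right and down, at radius r is drawn at 1 + k1 r^2 times it, then the intrinsics apply), "T" (4x4, takes a point from camera to world coordinates). Camera axes: x right, y down, z forward; pixel columns grow to the right and rows downward; lengths in m; the calibration is good to about 2 mm. A picture is of the moment at which its call begins. camera_params takes no time and is no camera call.
- ticket.job_done(): hands the job in; it is judged then, once.
The state is a dict: "time": time; "q": joint angles; "qd": joint speeds; "joint_efforts": joint torques, N m; "ee_pos": TCP position; "tcp_rot": TCP orientation; "wrist_force": force on the tool from outside, world axes, zero at the start; "torque": the same for the moment, N m; "opening": finger opening in m; "grasp_force": force on a finger pad.
Only numpy, scipy, OpenCV 4.12 (cv2) and the standard library are available. Lean on these libraries where they do the work, as an engineer would, in place of code of your own. Each camera call takes 0.05 s, during which the arm holds its last target. There are 200 camera calls.

## Working session

There is one attempt and no reset: what is moved stays moved. The work goes in short steps, Python scripts to look and compute and a shell command to move; the robot and the scene stay as the last step left them, time stands still between calls to the robot, and variables do not carry over. Pictures are saved under pics/ and viewed, at most 10 in all, crops included, and the job is handed in when it is done.

```bash
mkdir -p pics
cat > h.py <<'E'
import numpy as np,cv2
from workcell import sensors,camera,camera_params,ticket,bot
def ray(n,u,v):
    p=camera_params(n);K=np.array([[p['fx'],0,p['cx']],[0,p['fy'],p['cy']],[0,0,1.]])
    s=cv2.undistortPoints(np.array([[[u,v]]],float),K,np.array([p['k1'],0,0,0,0.]))[0,0]
    # model: drawn = s*(1+k1 r^2)
    T=np.array(p['T']);return T[:3,3],T[:3,:3]@np.array([s[0],s[1],1])
def plane(n,u,v,z):
    o,d=ray(n,u,v);return o+d*(z-o[2])/d[2]
def proj(n,P):
    p=camera_params(n);T=np.linalg.inv(np.array(p['T']));c=T[:3,:3]@np.array(P)+T[:3,3]
    x,y=c[:2]/c[2];f=1+p['k1']*(x*x+y*y);return p['fx']*x*f+p['cx'],p['fy']*y*f+p['cy']
E
python3 - <<'E'
from h import *
for n in('top','side'):
    cv2.imwrite(f'pics/{n}0.png',camera(n)); print(n,np.round(camera_params(n)['T'],3).tolist())
print(sensors.get_obs())
E
```

```text
top [[-0.015, -0.992, 0.125, 0.426], [-1.0, 0.016, 0.009, 0.0], [-0.011, -0.125, -0.992, 1.273], [0.0, 0.0, 0.0, 1.0]]
side [[-0.869, -0.374, 0.323, 0.018], [-0.494, 0.657, -0.57, 0.944], [0.001, -0.655, -0.756, 1.382], [0.0, 0.0, 0.0, 1.0]]
{'time': 0.1, 'q': array([6.95563593e+01, 5.00843751e+00, 1.00395391e+01, 9.50997895e+01,
       1.17219281e-03, 8.99993804e+01]), 'qd': array([ 0.10200325, -0.17200984,  0.1319881 ,  0.00548297, -0.02960053,
        0.04920211]), 'joint_efforts': array([-1.57473382e-04, -5.21559727e+01,  4.65653336e+01,  1.60120841e-02,
        3.30845819e-05, -1.44198901e-05]), 'ee_pos': array([0.19203065, 0.51517022, 0.23065416]), 'tcp_rot': array([-1.79931312e+02, -1.17293470e-03,  1.59556977e+02]), 'wrist_force': array([ 0.11934073, -0.04927121,  0.21411284]), 'torque': array([ 0.03214419,  0.02728688, -0.0301683 ]), 'grasp_force': 0.0, 'opening': 0.08541063585254136}
```

View pics/top0.png

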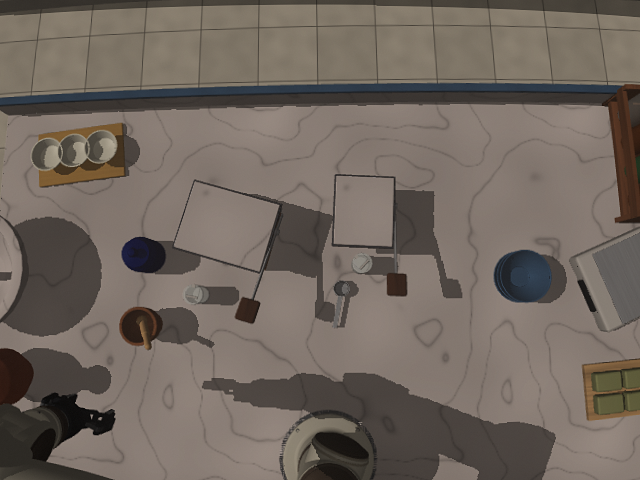

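View pics/side0.png

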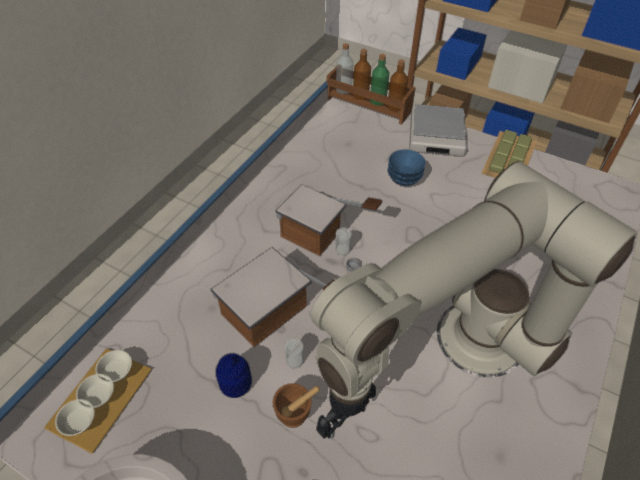

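The wide bin is on the left, with lid corners at about (194,181), (280,204), (261,272) and (173,246), and its pad at about (247,310). The narrow bin stands at (364,211) with its pad at (397,284). Shaker_a is at (196,294) and the mortar at (140,326). The gripper is at the lower left.

Run:
```python
from h import *
im=cv2.imread('pics/top0.png')
C=[plane('top',u,v,.143) for u,v in[(194,181),(280,204),(261,272),(173,246)]]
print(np.round(C,3).tolist(),[round(np.linalg.norm(C[i]-C[i-1]),3) for i in range(4)])
c=np.mean(C,0); f=(C[2]+C[3]-C[0]-C[1]);f/=np.linalg.norm(f); r=(C[1]+C[2]-C[0]-C[3]);r/=np.linalg.norm(r)
print('c',c,'front',f,'right',r,'yaw',np.degrees(np.arctan2(-f[1],-f[0])),np.degrees(np.arctan2(-r[0],r[1]*-1)))
hsv=cv2.cvtColor(im,cv2.COLOR_BGR2HSV);roi=np.zeros(im.shape[:2],np.uint8);roi[292:328,230:266]=1
m=((hsv[...,1]>90)&(hsv[...,2]<140)).astype(np.uint8)*roi
cs=max(cv2.findContours(m,0,2)[0],key=cv2.contourArea);R=cv2.minAreaRect(cs);print(R)
p=plane('top',*R[0],.192);print('pad',p,'expected',c+.181*f+.118*r)
print('sizes',[np.round(plane('top',*b,.192)[:2],3).tolist() for b in cv2.boxPoints(R)])
for n,u,v in[('shaker',196,294)]:print(n,plane('top',u,v,.09))
print('proj side pad',proj('side',[p[0],p[1],.197]))
```

```text
[[0.716, 0.324, 0.143], [0.653, 0.109, 0.143], [0.487, 0.155, 0.143], [0.553, 0.373, 0.143]] [np.float64(0.169), np.float64(0.224), np.float64(0.173), np.float64(0.227)]
c [0.60225951 0.24011611 0.143     ] front [-0.96016497  0.27943378  0.        ] right [-0.28590715 -0.95825732  0.        ] yaw -16.22641408192331 16.613081127494688
((247.0500030517578, 309.8499755859375), (18.973661422729492, 22.452171325683594), 18.43494987487793)
pad [0.39796078 0.18088222 0.192     ] expected [0.39473261 0.17761926 0.143     ]
sizes [[0.381, 0.21], [0.429, 0.194], [0.415, 0.152], [0.367, 0.168]]
shaker [0.43621582 0.32816557 0.09      ]
proj side pad (np.float64(334.2660977669935), np.float64(286.7394875047364))
```

```bash
python3 -m jog '[[[0,0,0.3,0.4,0],[0.3,-0.5,0.3,0.4,0],[0.5,-0.9,0,0,0],[0.6,-0.9,0,0,0],[0.6,-0.9,0,0,0],[0.6,-0.9,0,0,0],[0.6,-0.9,0,0,0],[0.5,-0.9,0,0,0]]]' 30
```

```text
time: 0.9
ee_pos: [0.3673, 0.2348, 0.261]
tcp_rot: [-180.0, -0.0, 163.6]
wrist_force: [0.9, 0.7, -0.1]
opening: -0.0
grasp_force: 0.0
```

```bash
python3 -m jog '[[[0.38,-0.8,0,0,0],[0,0,0,0,0],[0,0,0,0,0],[0,0,0,0,0],[0,0,0,0,0]]]'
python3 - <<'E'
from h import *
s=camera('side');t=camera('top')
cv2.imwrite('pics/c1.png',np.hstack([cv2.resize(s[200:360,240:400],(400,400),interpolation=2),cv2.resize(t[240:400,180:340],(400,400),interpolation=2)]))
o=sensors.get_obs();print(o['ee_pos'],o['tcp_rot'],o['wrist_force'],o['opening'])
E
```

```text
time: 1.4
ee_pos: [0.3851, 0.1976, 0.2612]
tcp_rot: [-180.0, -0.0, 163.7]
wrist_force: [0.3, 0.6, 0.1]
opening: -0.0002
grasp_force: 0.0
[0.38518    0.19750787 0.26122103] [-1.79998215e+02 -8.16408525e-03  1.63675841e+02] [0.12246365 0.77578462 0.88128857] 3.899387682209352e-05
```

View pics/c1.png

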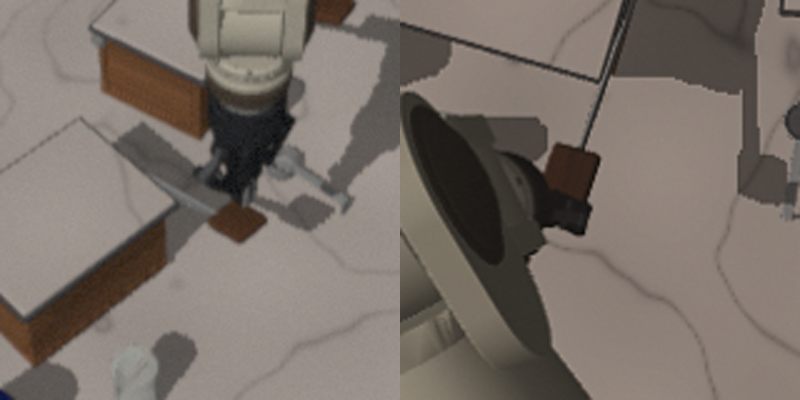

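The left crop (side view) shows the shut fingers above the pad. The pad appears at about (335,289) in the full picture, against a predicted (334,287), so the estimate holds. Next I centre over the pad and lower until contact.

```bash
python3 -m jog '[[[0.24,-0.35,0,0,0],[0,0,-0.4,0,0],[0,0,-0.4,0,0],[0,0,-0.2,0,0],[0,0,-0.1,0,0],[0,0,-0.1,0,0],[0,0,-0.05,0,0],[0,0,0,0,0]]]'
```

```text
time: 2.3
ee_pos: [0.3977, 0.1793, 0.1996]
tcp_rot: [179.9, 0.0, 163.6]
wrist_force: [-1.2, 0.0, 5.6]
opening: 0.0003
grasp_force: 2.4
```

```bash
python3 -m jog '[[[-0.03,0.01,-0.06,0,0],[-0.05,0.01,-0.12,0,0],[-0.04,0.01,-0.12,0,0],[-0.04,0.01,-0.12,0,0],[-0.04,0.01,-0.12,0,0],[-0.03,0.01,-0.12,0,0],[-0.02,0.01,-0.12,0,0],[-0.02,0,-0.12,0,0]]]'
```

```text
time: 3.1
ee_pos: [0.3838, 0.1827, 0.1532]
tcp_rot: [180.0, -0.0, 163.6]
wrist_force: [1.7, 2.2, 3.6]
opening: 0.0001
grasp_force: 2.1
```

```bash
python3 -m jog '[[[-0.01,0,-0.12,0,0],[-0.01,0,-0.12,0,0],[0,0,-0.12,0,0],[0,0,-0.12,0,0],[0,0,-0.12,0,0],[0,0,-0.12,0,0],[0.01,0,-0.12,0,0],[0.01,0,-0.12,0,0]]]'
python3 - <<'E'
from h import *
s=camera('side');t=camera('top')
cv2.imwrite('pics/c2.png',np.hstack([cv2.resize(s[200:360,200:360],(400,400),interpolation=2),cv2.resize(t[170:330,160:320],(400,400),interpolation=2)]))
E
```

```text
time: 3.9
ee_pos: [0.384, 0.1824, 0.1051]
tcp_rot: [-180.0, -0.0, 163.6]
wrist_force: [-3.4, -0.0, 2.3]
opening: -0.0
grasp_force: 1.8
```

View pics/c2.png

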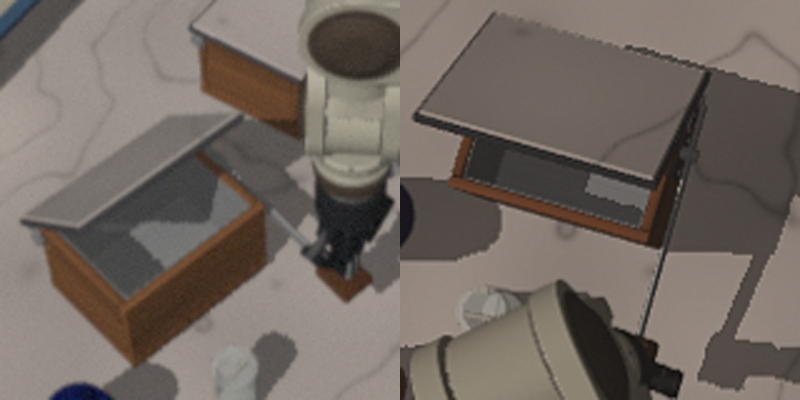

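The lid is standing about three quarters open in both crops, and the fingertips are on the pad, clear of the lid and shaker. I continue down to the stop.

```bash
python3 -m jog '[[[0.01,0,-0.1,0,0],[0.01,0,-0.1,0,0],[0.01,0,-0.1,0,0],[0.01,0,-0.1,0,0],[0.01,0,-0.08,0,0],[0.01,0,-0.06,0,0],[0,0,-0.04,0,0],[0,0,0,0,0]]]'
```

```text
time: 4.8
ee_pos: [0.3873, 0.1826, 0.0767]
tcp_rot: [180.0, 0.0, 163.6]
wrist_force: [0.3, -1.0, 2.0]
opening: -0.0001
grasp_force: 1.1
```

```bash
python3 -m jog '[[[0,0,-0.03,0,0],[0,0,-0.03,0,0],[0,0,-0.02,0,0],[0,0,0,0,0]]]'
```

```text
time: 5.2
ee_pos: [0.3875, 0.1827, 0.0733]
tcp_rot: [180.0, 0.0, 163.6]
wrist_force: [0.1, -0.2, 4.9]
opening: -0.0002
grasp_force: 2.7
```

```bash
python3 -m jog '[[[0,0,-0.02,0,0],[0,0,-0.02,0,0],[0,0,0,0,0],[0,0,0,0,0]]]'
```

```text
time: 5.6
ee_pos: [0.3877, 0.1828, 0.0729]
tcp_rot: [179.9, 0.1, 163.6]
wrist_force: [-5.8, -3.2, 20.0]
opening: 0.0002
grasp_force: 10.1
```

The force rose to 20 N at z = 73 mm, which means it is on the stop. One look before handing in.

Run:
```python
from h import *
s=camera('side');t=camera('top')
cv2.imwrite('pics/c3.png',np.hstack([cv2.resize(s[160:400,180:420],(400,400),interpolation=2),cv2.resize(t[160:340,110:290],(400,400),interpolation=2)]))
print(sensors.get_obs()['wrist_force'])
```

```text
[-5.59128429 -3.89141339 19.88075492]
```

View pics/c3.png

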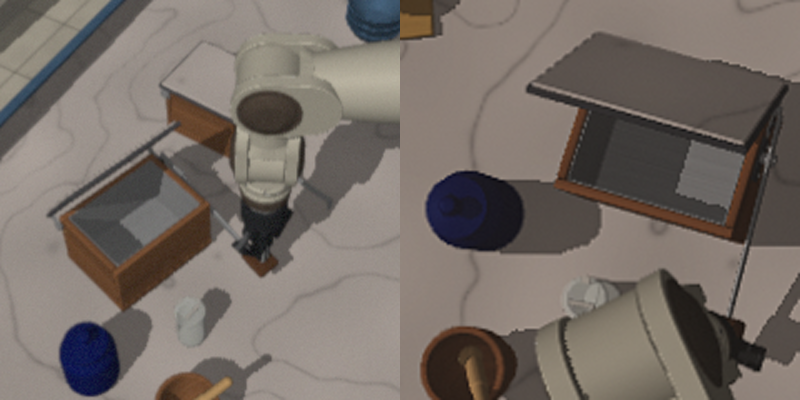

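The lid stands fully open, the fingers hold the pad down, the narrow bin is shut, and the shaker, jar and mortar are in place.

```bash
python3 -c "
from workcell import ticket
print(ticket.job_done())"
```

```text
the job is handed in; nothing more can be done
None
```

The wide bin's lever is pressed down to its stop and held there with about 20 N, its lid stands fully open, and the job is handed in; the narrow bin is shut, and I saw nothing moved in the last pictures (scoop and second shaker not in clear view).

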